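# Move the hot heater lid to its cooling stand with the lid lifter

### The job

The lid of the sample heater is hot: take the lid lifter from its rack, hook it under the lid's loop handle, lift the lid off and seat it on the yellow cooling stand, then hang the lifter back in its rack. The lid is heavier on one side than the other, so before lifting it clear feel for the point on the loop where it hangs level, and keep it nearly level all the way (never more than about 7 degrees of tilt). Work gently without forcing or dropping anything, never touch the lid with the gripper or arm, and leave the crucible, weight and jar alone.

Things in the scene. Friction and masses are not known exactly. Their poses are not given: they have to be found in the camera images.
- lifter: Loose T-shaped lid lifter, 0.25 kg, used upright. Origin: centre of its blue grip block, 24 (own x) x 34 (y) x 36 (z) mm, gripped from above on the two x faces. A square steel bar 12 x 12, 130 long, passes through the block along own y. An 8 mm steel rod goes down from the block, steps back to own x = -22 (between 48 and 92 mm below the origin) and ends in a hook (see hook).
- hook (a point): Valley of the shallow upward-open hook (rod centre line), 110 mm straight below the lifter's origin, axes as the lifter. The hook points to own +x; its upturned tip is at own x = +18. Below the lifter's origin lie: underside of the hook 114 mm, top of the tip 94 mm, centre of an 8 mm bar resting in the valley 101 mm.
- rack: Fixed lifter rack: base plate 80 x 130 mm and two flat-topped posts at own y = +-50 mm, 12 mm wide in y, tops 130 mm high. The lifter's square bar lies across the tops between small ears (30 mm gap along own x, 14 high), hook hanging free below, lifter axes parallel to the rack's. Origin: centre of the underside.
- rack_seat (a point): Where the lifter's origin is when it hangs in the rack: 136 mm above the table, midway between the posts; axes as the rack.
- lid: Loose hot round lid, 0.7 to 0.82 kg. Origin: centre of the underside of its white plug, z up. Plug 10 mm deep, tapered, 84 mm diameter at the top, 76 below; above it a steel disc of 130 mm diameter, 10 to 30 mm above the origin, with a red loop handle. Lifted off its balance point it first pivots on the far edge of the disc, 65 mm from the middle.
- lid_bar (a point): Middle of the loop's straight level top bar (8 mm round, along own y, 70 mm above the lid's origin); legs at own y = +-45, 36 mm free below the bar. A hidden dense insert puts the balance point up to 33 mm to either side of the middle, along own y, about 50 mm below the bar. Hung d mm off it, the lid tilts about d/50 rad.
- heater: Fixed white sample heater, 160 x 160 x 85 mm, round mouth of 90 mm diameter in its flat steel top, 20 mm deep. Origin: centre of the underside. The lid starts on it with the plug in the mouth, lid origin 75 mm above the heater's; the plug has 3 mm of play all round, so the lid may shift when nudged.
- stand: Fixed yellow cooling stand: a flat ring, 140 mm outer and 90 mm inner diameter, 15 mm thick, on three legs; ring top 60 mm above the table. Seated, the lid's plug is inside the ring, the disc flat on it, and the lid's origin is 50 mm above the stand's origin (centre of the underside).
- crucible: Bystander: loose white ceramic cup, 48 mm diameter, 45 high; origin under its centre.
- weight: Bystander: loose brass weight with a knob, 44 mm diameter, 56 high; origin under its centre.
- jar: Bystander: loose amber jar, 44 mm diameter, 60 high; origin under its centre.
There are look-alikes about, which are no part of the job. What is shaped like the heater but pink or purple is not meant.

How it is judged (in metres and radians):
On the way, in this order (a step that is already met when the one before it is completed fails the run):
1. the lid hangs on the lifter, raised at least 30 mm above its place on the heater (z of lid in the frame of heater above 0.105 m and contact force between lifter and lid above 2 N), for 0.2 s.
2. the lid is seated on the cooling stand (horizontal distance between lid and stand below 0.01 m and z of lid in the frame of stand between 0.046 and 0.054 m and angle between lid's own z axis and vertical below 0.06 rad and contact force between lid and stand above 2 N), for 0.2 s.
At the end, for the whole second after the job is handed in: The lid lies on the cooling stand, plug in the ring (within 10 mm of its centre, height within 4 mm, tilt below 0.06 rad), at rest and free of the lifter; the lifter hangs still in its rack, upright within 0.1 rad, within 15 mm sideways and 4 mm in height of the rack seat (horizontal distance between lid and stand below 0.01 m and z of lid in the frame of stand between 0.046 and 0.054 m and angle between lid's own z axis and vertical below 0.06 rad and linear speed of each of lid, lifter below 0.02 m/s and angular speed of lid below 0.1 rad/s and contact force between lifter and lid below 0.1 N and horizontal distance between lifter and rack_seat below 0.015 m and z of lifter in the frame of rack_seat between -0.004 and 0.004 m and angle between lifter's own z axis and vertical below 0.1 rad and contact force between lifter and rack above 1 N); the robot touches nothing.
It fails at once if the lid tilts more than 0.13 rad from level (angle between lid's own z axis and vertical above 0.13 rad).
It fails at once if the gripper or arm touches the hot lid (contact force between any of the fingers, the arm and lid above 0.3 N).
It fails at once if the lifter and the lid press on one another with more than 18 N (contact force between lifter and lid above 18 N).
It fails at once if the lid on the stand or heater, or the lifter on its rack, is dropped or pressed hard (over 60 N for the lid, 100 N for the lifter) (contact force between lid and stand above 60 N or contact force between lid and heater above 60 N or contact force between lifter and rack above 100 N).
It fails at once if a bystander is moved by more than 10 mm (distance of any of crucible, weight, jar from where it was at the start of the episode above 0.01 m).
It also fails if it takes over 72 s, if anything falls off the work surface, if the arm or the gripper's body presses on something with over 40 N, if the wrist force passes 120 N, or if a joint passes its speed limit or range.

### The arm

A 6-joint arm with a two-finger parallel gripper is mounted at the origin on the work surface. World frame = base frame: x ahead of the robot, y to its left, z up, the work surface at z = 0. Lengths are in mm, angles in rad, forces in N, time in s.
With the tool pointing down it reaches from about 325 to 900 mm from the base axis. Payload 6.1 kg.
Tool frame: the origin (TCP) lies midway between the tips of the shut fingers; the grasp point (between the pads) lies 19 mm behind it; z points along the fingers, x is the direction in which the jaws open and shut, and the axes are right-handed (so a half turn about z gives the same grasp; the last joint's range is limited). The gripper opens to 87 mm and grips with 3 to 60 N. Pads are 19 mm wide; open, the fingers measure 117 mm over their backs; the gripper's body (75 mm by 190 mm) begins 51 mm behind the grasp point.
Start: joints at [1.023, 0.22, 1.526, -0, 1.395, -0.126], TCP at [255.875, 570.214, 222.538] pointing down, gripper open.
Joint ranges: [-2.98, 2.98], [-0.91, 2.08], [0.09, 2.57], [-1.24, 4.39], [0.2, 2.65], [-2.68, 2.68]. Speed limits (rad/s): [2.57, 2.57, 3.01, 3.14, 3.14, 3.14].

### API

Orientations are given as a unit quaternion [x, y, z, w].
In Python, from cell import * gives the robot as it stands. The module is installed in compiled form; this text tells all that it offers.
- The arm moves only by the tool move_arm, never from a script. Its argument "steps" is a list of rows, each a list of 2 entries, a list of its own where there are three numbers: the shift along the tool's x, y, z in cm, then the turn about the tool's z in rad. A call has exactly 8 rows; each row shifts and turns the commanded pose from where the row before left it, along the tool's axes as they then stand; what a row does not reach is not made up. A row lasts 1/12 s, in which the tool goes at most 41.7 mm and 7.16 degrees, less where a joint would pass 70% of its speed; a pose out of reach is approached as far as the arm can. A call with a gripper value outside its range is refused whole. "gripper" is the opening, from -1 (shut) to 1 (fully open), so that 0 is half open, set as the call begins (left out, the last holds). The fingers move at their own pace and stop on an object; "grip_force" is the grip in N (left out, the last holds). Time passes only in rows, so rows that do not move let the fingers close, or fill a call up. It gives the time, the measured TCP pose, the force and the opening at its end, in the units of the state.
- state(): the state, without advancing time (a new reading comes with each control period).
- read_camera(name): name is "scene" or "side" or "wrist"; returns a dict with "image" (400x640x3 uint8, red, green, blue), "z_map" (400x640 float32, mm along the optical axis (not along the pixel's ray), 0 where there is no reading), "K" (3x3 intrinsics, pixels), "xyz" and "orientation" of the camera in the world. Camera axes: x right, y down, z forward; pixel columns grow to the right and rows downward; lengths in mm; the calibration is good to about 2 mm. The wrist camera is an equidistant fisheye: a pixel r from the principal point sees the ray r / f radians off the axis. A picture is of the moment at which its call begins.
- finish_job(): hands the job in, once; it reports no verdict.
The state is a dict: "t": time; "q": joint angles; "qd": joint speeds; "effort": joint torques, N m; "position": TCP position; "orientation": TCP orientation; "force": force on the tool from outside, world axes, zero at the start; "ft_torque": the same for the moment, N m; "finger_gap": finger opening in mm.
Only numpy, scipy, OpenCV 4.12 (cv2) and the standard library are available. Lean on these libraries where they do the work, as an engineer would, in place of code of your own. Each camera call takes 0.05 s, during which the arm holds its last target.

## Working session

There is one attempt and no reset: what is moved stays moved. The work goes in short steps, Python scripts to look and compute and a tool call to move; the robot and the scene stay as the last step left them, time stands still between calls to the robot, and variables do not carry over. Pictures are saved under pics/ and viewed, and the job is handed in when it is done.

Besides the shell and the picture viewer there is one more tool, called after "Emit:" in YAML: its name, and indented under it one key for each argument. move_arm: Moves the arm, as the interface text tells. Its arguments: {"type":"object","properties":{"steps":{"type":"array"},"gripper":{"type":"number"},"grip_force":{"type":"number"}},"required":["steps"]}

```bash
mkdir -p pics; cat > h.py <<'E'
from cell import *
import numpy as np, cv2
from scipy.spatial.transform import Rotation as R
def snap(n,tag):
    c=read_camera(n); np.savez('pics/%s.npz'%tag,**{k:np.array(v) for k,v in c.items()})
    cv2.imwrite('pics/%s.png'%tag,c['image'][:,:,::-1]); return c
def load(tag): 
    return dict(np.load('pics/%s.npz'%tag))
def pts(c):
    K=c['K'];z=c['z_map'];v,u=np.mgrid[0:z.shape[0],0:z.shape[1]]
    p=np.stack([(u-K[0,2])/K[0,0]*z,(v-K[1,2])/K[1,1]*z,z],-1)
    w=p@R.from_quat(c['orientation']).as_matrix().T+c['xyz']
    w[z<=0]=np.nan
    return w
E
python3 - <<'E'
from h import *
for n in ['scene','side']:
    c=snap(n,n+'0');print(n,c['K'],c['xyz'],R.from_quat(c['orientation']).as_matrix())
s=state();print({k:np.round(v,3) for k,v in s.items()})
E
```

```text
scene [[508.46336821   0.         311.63762656]
 [  0.         508.46336821 201.19322565]
 [  0.           0.           1.        ]] [1591.61574115 -424.46187676 1196.32391343] [[ 0.27427512  0.66216356 -0.69736116]
 [ 0.96143059 -0.17327967  0.21360095]
 [ 0.02060025 -0.72904978 -0.6841506 ]]
side [[499.47327834   0.         331.65529978]
 [  0.         499.47327834 200.37124041]
 [  0.           0.           1.        ]] [   40.31182291 -1094.44803149   942.6642763 ] [[ 0.9095493  -0.25898005  0.32503753]
 [-0.41539728 -0.54233209  0.7302883 ]
 [-0.01285182 -0.79925292 -0.60085738]]
{'t': np.float64(0.1), 'q': array([ 1.023,  0.221,  1.528,  0.   ,  1.395, -0.126]), 'qd': array([ 0.001, -0.002, -0.001, -0.002,  0.001, -0.   ]), 'effort': array([ 1.0000e-03, -4.9595e+01, -3.8852e+01,  7.0000e-02,  5.2000e-02,
       -0.0000e+00]), 'position': array([255.575, 569.709, 221.512]), 'orientation': array([ 0.839,  0.543, -0.001,  0.   ]), 'force': array([-0.78 ,  0.768,  0.459]), 'ft_torque': array([-0.005,  0.031, -0.003]), 'finger_gap': np.float64(87.139)}
```

View pics/scene0.png

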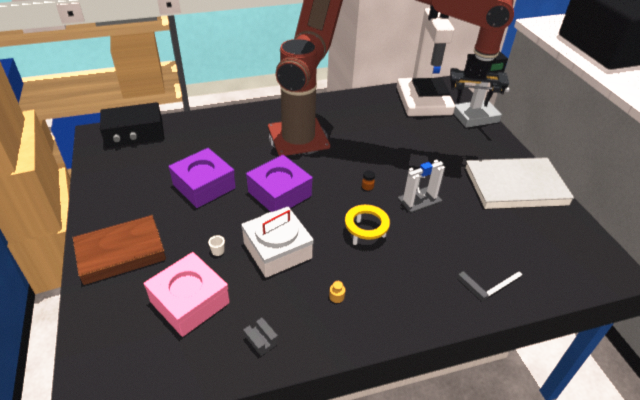

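View pics/side0.png

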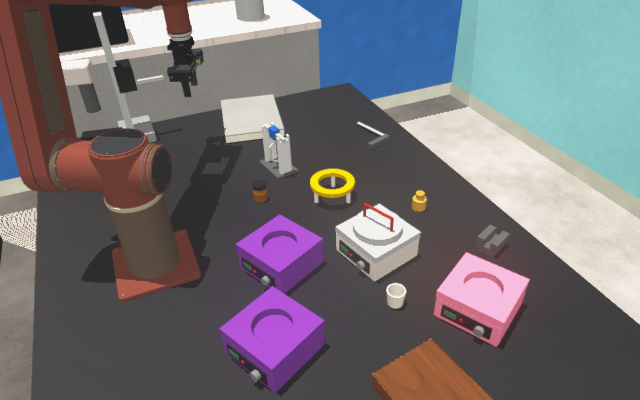

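The white heater carrying the lid is at scene (277,240) and side (378,240). The pink one (187,292) and the purple ones (202,176) and (280,183) are look-alikes. The rack with the blue-gripped lifter is at scene (422,185), and the yellow stand at (367,222). I'll confirm these in crops and measure.

```bash
python3 - <<'E'
from h import *
a=load('scene0');b=load('side0')
def crop(c,u,v,w=45,s=6): 
    return cv2.resize(c['image'][v-w:v+w,u-w:u+w,::-1],(390,390),interpolation=cv2.INTER_CUBIC)
cv2.imwrite('pics/cropA.png',np.hstack([crop(a,277,235),crop(b,378,235)]))
cv2.imwrite('pics/cropB.png',np.hstack([crop(a,422,185,35),crop(b,277,150,35)]))
for n,c in (('scene',a),('side',b)):
    P=pts(c);h=cv2.cvtColor(c['image'],cv2.COLOR_RGB2HSV);H,S,V=[h[...,i].astype(int) for i in range(3)]
    def rep(name,m):
        q=P[m];q=q[~np.isnan(q[:,0])];print(n,name,len(q),np.round(np.median(q,0)),np.round(q.min(0)),np.round(q.max(0)));return q
    yel=(abs(H-26)<6)&(S>180)&(V>100)
    q=rep('yellow',yel&(abs(P[...,2]-60)<5))
    blue=(abs(H-108)<12)&(S>150)&(P[...,2]>80)&(P[...,2]<200)&(P[...,0]<800)&(P[...,0]>250)&(P[...,1]<480)
    rep('blue',blue)
    red=((H<6)|(H>174))&(S>130)&(P[...,2]>110)&(P[...,2]<170)&(P[...,0]>400)
    q=rep('red',red)
    t=red&(P[...,2]>135); rep('redtop',t)
    wh=(S<60)&(V>120)
    rep('heatertop',wh&(abs(P[...,2]-85)<4)&(P[...,0]>400)&(P[...,1]<250))
    rep('disc',(S<60)&(abs(P[...,2]-105)<4)&(P[...,0]>400)&(P[...,1]<250))
    rep('crucible',wh&(abs(P[...,2]-43)<3)&(P[...,0]>400)&(P[...,1]<250))
    rep('racktop',wh&(abs(P[...,2]-140)<6)&(P[...,0]>300)&(P[...,1]<450)&(P[...,1]>150))
E
```

```text
scene yellow 686 [569.  72.  61.] [490.   3.  55.] [633. 144.  65.]
scene blue 111 [468. 308. 152.] [446. 290. 119.] [480. 327. 160.]
scene red 74 [ 561. -214.  148.] [ 542. -260.  114.] [ 586. -173.  155.]
scene redtop 58 [ 561. -214.  149.] [ 544. -260.  135.] [ 584. -173.  155.]
scene heatertop 2500 [ 650. -456.   86.] [ 461. -600.   81.] [790. 248.  89.]
scene disc 893 [ 570. -216.  106.] [ 458. -281.  101.] [630. 250. 109.]
scene crucible 342 [ 842. -321.   43.] [ 458. -417.   40.] [899. 249.  46.]
scene racktop 140 [464. 286. 142.] [432. 246. 134.] [495. 374. 146.]
side yellow 551 [558.  67.  58.] [491.   0.  55.] [629. 142.  65.]
side blue 79 [454. 298. 149.] [446. 285. 124.] [473. 325. 156.]
side red 113 [ 559. -217.  145.] [ 539. -265.  111.] [ 579. -172.  152.]
side redtop 83 [ 559. -217.  146.] [ 539. -264.  138.] [ 578. -172.  152.]
side heatertop 1236 [ 556. -275.   84.] [ 456. -565.   81.] [792. 250.  89.]
side disc 1075 [ 554. -223.  104.] [ 495. -284.  101.] [ 625. -152.  109.]
side crucible 405 [ 634. -341.   43.] [ 456. -584.   40.] [902. 249.  46.]
side racktop 107 [462. 280. 139.] [431. 243. 134.] [493. 370. 144.]
```

View pics/cropA.png

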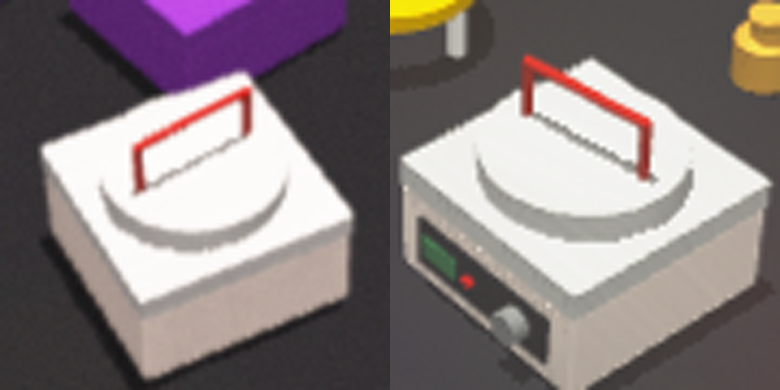

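View pics/cropB.png

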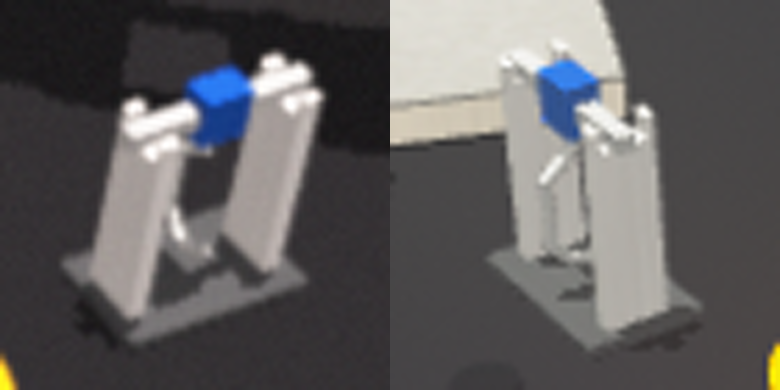

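```bash
python3 - <<'E'
from h import *
a=load('scene0');b=load('side0')
for n,c in (('scene',a),('side',b)):
    P=pts(c);h=cv2.cvtColor(c['image'],cv2.COLOR_RGB2HSV);H,S,V=[h[...,i].astype(int) for i in range(3)]
    Rm=R.from_quat(c['orientation']).as_matrix();K=c['K']
    def ray(px,z):
        px=np.asarray(px,float);d=np.stack([(px[:,0]-K[0,2])/K[0,0],(px[:,1]-K[1,2])/K[1,1],np.ones(len(px))],1)@Rm.T
        return c['xyz']+d*((z-c['xyz'][2])/d[:,2])[:,None]
    def circ(p):
        A=np.c_[2*p[:,:2],np.ones(len(p))];s=np.linalg.lstsq(A,(p[:,:2]**2).sum(1),rcond=None)[0]
        return s[:2],np.sqrt(s[2]+s[0]**2+s[1]**2)
    # stand: ray-cast top inner/outer edge: use ring mask inner contour & ellipse of top
    yel=((abs(H-26)<7)&(S>150)&(V>60)&(P[...,0]<660)&(P[...,1]>-20)).astype(np.uint8)
    cs,hi=cv2.findContours(yel,cv2.RETR_CCOMP,cv2.CHAIN_APPROX_NONE)
    for k,cc in enumerate(cs):
        if len(cc)>40:
            p=ray(cc[:,0],60.);ce,r=circ(p);res=np.hypot(*(p[:,:2]-ce).T)
            # keep the far side
            print(n,'yel contour',len(cc),hi[0][k][3],ce.round(1),r.round(1),res.min().round(1),res.max().round(1))
    # depth-based ring top
    m=(yel>0)&(abs(P[...,2]-60)<3);q=P[m]
    # heater lid disc top circle: pixel region depth 105+-3 
    red=((H<8)|(H>172))&(S>110)&(P[...,2]>110)&(P[...,2]<170)&(P[...,0]>400)&(P[...,1]<-100)
    v,u=np.nonzero(red&(P[...,2]>138)); 
    p=ray(np.c_[u,v],145.)[:,:2]; ce=p.mean(0);d=np.linalg.svd(p-ce)[2][0]; t=(p-ce)@d
    print(n,'bar',(ce+d*(t.min()+t.max())/2).round(1),'dir',d.round(3),'yaw',np.degrees(np.arctan2(d[1],d[0])).round(1),'len',np.ptp(t).round(1),'z',P[red&(P[...,2]>138)][:,2].mean())
    m=(abs(P[...,2]-105)<4)&(S<60)&(np.hypot(P[...,0]-561,P[...,1]+216)<80)
    cs,_=cv2.findContours(m.astype(np.uint8),cv2.RETR_EXTERNAL,cv2.CHAIN_APPROX_NONE);cc=max(cs,key=len)
    p=ray(cc[:,0],105.);ce,r=circ(p);print(n,'disc',ce.round(1),r.round(1))
    m=(abs(P[...,2]-85)<4)&(S<70)&(np.hypot(P[...,0]-561,P[...,1]+216)<125)
    cs,_=cv2.findContours((m|(abs(P[...,2]-105)<24)&(np.hypot(P[...,0]-561,P[...,1]+216)<90)).astype(np.uint8),cv2.RETR_EXTERNAL,cv2.CHAIN_APPROX_NONE);cc=max(cs,key=cv2.contourArea)
    p=ray(cc[:,0],85.)[:,:2].astype(np.float32);print(n,'heater rect',cv2.minAreaRect(p))
    # lifter bar
    m=(S<70)&(V>120)&(abs(P[...,2]-142)<4)&(np.hypot(P[...,0]-463,P[...,1]-306)<90)
    blue=(abs(H-108)<12)&(S>150)&(np.hypot(P[...,0]-463,P[...,1]-306)<90)
    bt=blue&(P[...,2]>150.5)
    v,u=np.nonzero(bt);p=ray(np.c_[u,v],154.)[:,:2].astype(np.float32);print(n,'blue top',cv2.minAreaRect(p),len(p))
    m=(S<70)&(V>120)&(P[...,2]>118)&(P[...,2]<150)&(np.hypot(P[...,0]-463,P[...,1]-306)<90)
    q=P[m][:,:2];print(n,'rack upper',cv2.minAreaRect(q.astype(np.float32)))
    # base plate grey z<12
    m=(abs(P[...,2]-6)<6)&(V>70)&(S<60)&(np.hypot(P[...,0]-463,P[...,1]-306)<90)
    q=P[m][:,:2];print(n,'rack base',cv2.minAreaRect(q.astype(np.float32)),len(q))
    # bystanders
    for nm,mm in (('jar/weight etc',(P[...,2]>20)&(P[...,2]<75)&(P[...,0]>350)&(P[...,0]<800)),):
        nn,l,st,cen=cv2.connectedComponentsWithStats(mm.astype(np.uint8))
        for i in range(1,nn):
            if st[i,4]>60:
                q=P[l==i];print('  obj',cen[i].round(),np.round((np.nanmin(q,0)+np.nanmax(q,0))/2),np.nanmax(q[:,2]).round())
E
```

```text
scene yel contour 114 -1 [564.6  73.6] 73.0 67.7 78.1
scene yel contour 64 0 [564.8  73.6] 40.9 36.4 45.1
scene bar [ 559.5 -216.7] dir [ 0.378 -0.926] yaw -67.8 len 98.4 z 148.4078546542952
scene disc [ 565.1 -214.5] 57.8
scene heater rect ((561.649169921875, -217.52023315429688), (169.92347717285156, 163.6056671142578), 14.459522247314453)
scene blue top ((463.5979919433594, 308.105224609375), (30.8630428314209, 36.56479263305664), 11.072807312011719) 58
scene rack upper ((463.3800048828125, 310.5987548828125), (46.92844772338867, 135.85614013671875), 10.21455192565918)
scene rack base ((438.39984130859375, 314.1856689453125), (129.9450225830078, 151.18699645996094), 9.296055793762207) 279
  obj [628. 144.] [ 424. 1198.   48.] 75.0
  obj [518. 181.] [486. 678.  34.] 47.0
  obj [369. 180.] [364. 158.  46.] 71.0
  obj [433. 188.] [455. 359.  47.] 75.0
  obj [286. 198.] [ 385. -135.   48.] 75.0
  obj [409. 196.] [474. 260.  47.] 75.0
  obj [366. 222.] [563.  74.  45.] 69.0
  obj [117. 248.] [ 454. -681.   40.] 59.0
  obj [278. 256.] [ 582. -217.   48.] 75.0
  obj [216. 244.] [ 516. -3
[... 646 characters left out ...]
0294189453125), (44.850833892822266, 128.8712615966797), 10.155022621154785)
side rack base ((461.8066711425781, 301.15740966796875), (165.56056213378906, 171.36358642578125), 61.145572662353516) 400
  obj [239.  61.] [ 587. 1196.   47.] 75.0
  obj [249. 115.] [483. 677.  30.] 39.0
  obj [277. 157.] [463. 305.  48.] 75.0
  obj [332. 183.] [560.  71.  43.] 65.0
  obj [262. 187.] [360. 159.  42.] 63.0
  obj [419. 199.] [774. -95.  41.] 61.0
  obj [375. 255.] [ 561. -237.   48.] 75.0
  obj [313. 256.] [ 382. -205.   47.] 75.0
  obj [483. 287.] [ 694. -493.   67.] 75.0
  obj [396. 293.] [ 515. -396.   34.] 48.0
  obj [474. 318.] [ 687. -538.   48.] 75.0
  obj [426. 377.] [ 445. -639.   38.] 55.0
```

The crops confirm the picture. In the left one the white heater has the lid with its red loop; in the right one the lifter's bar lies on the posts and the hook points away from the robot (+x, yaw about 10.5°).

Estimated positions:

| Item | Position (mm) | Yaw |
|---|---|---|
| Rack | (463, 308) | 10.5° |
| Lid bar | (560, -218) | about 22.4° |
| Stand | (561, 72) | – |

Now I'll approach the lifter.

Emit:
move_arm:
  steps:
    - [[-1.9,3.6,0],0]
    - [[-1.9,3.6,0],0]
    - [[-1.9,3.6,0],0]
    - [[-1.9,3.6,0],0]
    - [[-1.9,3.6,0],0]
    - [[-1.9,3.6,0],0]
    - [[-1.9,3.6,0],0]
    - [[-1.9,3.6,0],0]
  gripper: 1

```text
t: 0.77
position: [457.0, 311.8, 222.2]
orientation: [0.839, 0.544, -0.0, -0.0]
force: [-0.1, 0.3, -0.4]
finger_gap: 87.1
```

Emit:
move_arm:
  steps:
    - [[0,0,0],0.12]
    - [[0,0,0],0.12]
    - [[0,0,0],0.12]
    - [[0,0,0],0.12]
    - [[0,0,0],0.12]
    - [[0,0,0],0.12]
    - [[0,0,0],0.12]
    - [[0,0,0],0.12]

```text
t: 1.43
position: [456.1, 313.5, 222.0]
orientation: [0.996, 0.091, -0.0, 0.0]
force: [0.3, 0.3, -0.2]
finger_gap: 87.4
```

```bash
cat >> h.py <<'E'
def tool():
    s=state();M=R.from_quat(s['orientation']).as_matrix()
    return s,np.array(s['position']),M,np.degrees(np.arctan2(M[1,0],M[0,0]))
def wray(c,u,v,z):
    K=c['K'];d=np.array([u-K[0,2],v-K[1,2]]);r=np.hypot(*d);f=K[0,0];th=r/f
    d=np.array([*(d/r*np.sin(th)),np.cos(th)]) if r>0 else np.array([0,0,1.])
    d=R.from_quat(c['orientation']).as_matrix()@d
    return c['xyz']+d*((z-c['xyz'][2])/d[2])
def goto(x,y,z,yaw):
    s,p,M,cy=tool();d=(np.array([x,y,z])-p)@M/10
    print('now',p.round(1),'yaw',cy.round(2),'F',np.round(s['force'],2),'gap',round(float(s['finger_gap']),1),'t',s['t'],'| shift cm',d.round(2),'turn',round(np.radians(-(yaw-cy)),3))
E
python3 - <<'E'
from h import *
goto(463,308,222,10.5)
c=snap('wrist','w0');print(c['K'],c['xyz'],R.from_quat(c['orientation']).as_matrix().round(3))
E
```

```text
now [456.1 313.5 222. ] yaw 10.49 F [ 0.31  0.29 -0.23] gap 87.4 t 1.4333 | shift cm [ 0.58  0.66 -0.  ] turn -0.0
[[309.70691629   0.         323.24048365]
 [  0.         309.70691629 200.83789943]
 [  0.           0.           1.        ]] [443.92433383 385.68701797 383.16341286] [[ 0.983  0.176  0.048]
 [ 0.182 -0.946 -0.267]
 [-0.002  0.271 -0.962]]
```

View pics/w0.png

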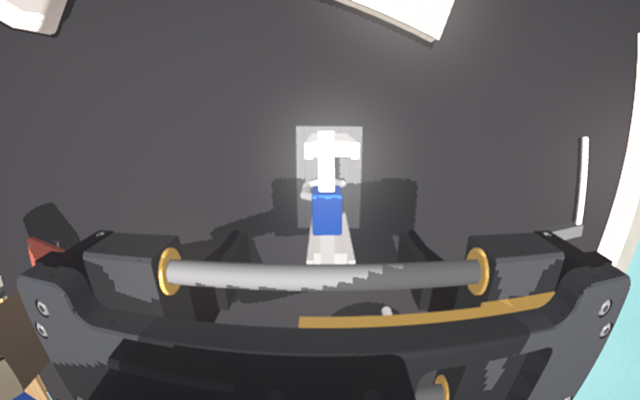

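The wrist view shows the blue block at about (327,210) and its bar running up at u≈326 with the post at the top. I'll measure from here.

```bash
python3 - <<'E'
from h import *
c=load('w0');h=cv2.cvtColor(c['image'],cv2.COLOR_RGB2HSV);H,S,V=[h[...,i].astype(int) for i in range(3)]
m=(abs(H-110)<15)&(S>120);m[:,:280]=0;m[:,380:]=0
v,u=np.nonzero(m);print(u.min(),u.max(),v.min(),v.max())
for r in range(v.min(),v.max()+1,4):
    uu=u[v==r];x0=wray(c,uu.min()-.5,r,154);x1=wray(c,uu.max()+.5,r,154);print(r,uu.min(),uu.max(),V[r,uu].mean().round(),((x0+x1)/2)[:2].round(1),np.hypot(*(x1-x0)[:2]).round(1))
print('y range')
for r in (v.min(),v.max()): print(wray(c,327,r,154).round(1))
# bar
for r in range(155,184,6):
    w=np.nonzero((V[r,300:350]>200))[0]+300;x0=wray(c,w.min()-.5,r,142);x1=wray(c,w.max()+.5,r,142);print(r,w.min(),w.max(),((x0+x1)/2)[:2].round(1),np.hypot(*(x1-x0)[:2]).round(1))
cv2.imwrite('pics/w0c.png',cv2.resize(c['image'][115:270,260:400,::-1],None,fx=3.8,fy=3.8,interpolation=cv2.INTER_CUBIC))
E
```

```text
312 341 187 234
187 315 337 194.0 [455.4 333.2] 17.5
191 313 338 198.0 [455.6 330.1] 19.8
195 313 341 254.0 [457.3 327.2] 22.2
199 312 341 227.0 [457.5 324. ] 23.0
203 312 341 217.0 [458.1 320.9] 23.1
207 312 341 216.0 [458.7 317.7] 23.2
211 312 341 215.0 [459.3 314.5] 23.3
215 313 340 216.0 [459.9 311.3] 21.8
219 313 340 215.0 [460.5 308. ] 21.9
223 313 340 214.0 [461.2 304.8] 22.0
227 313 340 214.0 [461.8 301.5] 22.1
231 313 340 212.0 [462.4 298.1] 22.2
y range
[456.1 333.4 154. ]
[463.3 295.7 154. ]
155 300 349 [450.1 355.7] 39.2
161 300 349 [451. 351.] 39.3
167 300 349 [451.8 346.3] 39.5
173 300 349 [452.7 341.5] 39.6
179 307 349 [456.4 337.2] 34.2
```

View pics/w0c.png

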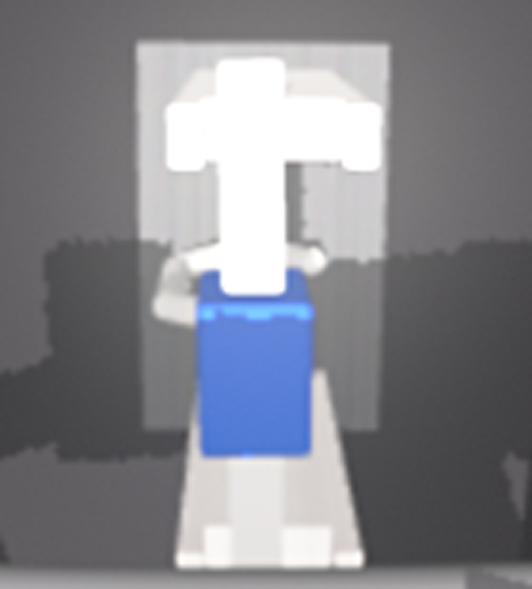

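The block's top centre is at about (460, 311), and the bar sits about 4.5 mm to the -x side of the middle of the ear gap. I'll go down onto it.

Emit:
move_arm:
  steps:
    - [[0.33,0.35,0],0]
    - [[0,0,1.5],0]
    - [[0,0,1.5],0]
    - [[0,0,1.5],0]
    - [[0,0,1.5],0]
    - [[0,0,1.5],0]
    - [[0,0,1.5],0]
    - [[0,0,1.5],0]
  gripper: 1

```text
t: 2.15
position: [460.4, 310.5, 116.6]
orientation: [0.995, 0.097, -0.0, 0.0]
force: [-0.6, -0.5, -0.6]
finger_gap: 87.1
```

Emit:
move_arm:
  steps:
    - [[0,0,0],0]
    - [[0,0,0],0]
    - [[0,0,0],0]
    - [[0,0,0],0]
    - [[0,0,0],0]
    - [[0,0,0],0]
    - [[0,0,0],0]
    - [[0,0,0],0]
  gripper: -1
  grip_force: 50

```text
t: 2.82
position: [460.5, 310.9, 117.9]
orientation: [0.996, 0.094, 0.0, -0.0]
force: [0.7, 0.4, 0.1]
finger_gap: 41.6
```

Emit:
move_arm:
  steps:
    - [[0,0,0],0]
    - [[0,0,0],0]
    - [[0,0,0],0]
    - [[0,0,0],0]
    - [[0,0,0],0]
    - [[0,0,0],0]
    - [[0,0,0],0]
    - [[0,0,0],0]

```text
t: 3.48
position: [460.2, 310.8, 117.5]
orientation: [0.996, 0.094, -0.0, 0.0]
force: [-0.8, 0.1, 0.9]
finger_gap: 23.7
```

```bash
python3 - <<'E'
from h import *
goto(460,311,117,10.5)
s=state();print(s['ft_torque'])
E
```

```text
now [460.2 310.8 117.5] yaw 10.83 F [-0.84  0.11  0.94] gap 23.7 t 3.4833 | shift cm [-0.01 -0.02  0.05] turn 0.006
[-0.08122192  0.30248618  0.10973507]
```

Gripped: the gap is 23.7 mm and the origin is about 18.5 mm above the TCP. I'll lift it and carry it over to the heater.

Emit:
move_arm:
  steps:
    - [[0,0,-0.5],0]
    - [[0,0,-1.2],0]
    - [[0,0,-2],0]
    - [[0,0,-2.2],0]
    - [[0,0,-2.4],0]
    - [[0,0,-2.4],0]
    - [[0,0,-2.4],0]
    - [[0,0,-1.4],0]

```text
t: 4.15
position: [461.3, 311.2, 266.8]
orientation: [0.996, 0.094, 0.002, -0.001]
force: [0.6, 0.2, -1.4]
finger_gap: 23.8
```

Emit:
move_arm:
  steps:
    - [[-0.1,1.5,0],0]
    - [[-0.2,3,0],0]
    - [[-0.3,4,0],0]
    - [[-0.3,4,0],0]
    - [[-0.3,4,0],0]
    - [[-0.3,4,0],0]
    - [[-0.3,4,0],0]
    - [[-0.3,4,0],0]

```text
t: 4.82
position: [493.1, 25.1, 263.6]
orientation: [0.996, 0.094, 0.001, 0.0]
force: [1.7, 0.2, -2.9]
finger_gap: 23.5
```

Emit:
move_arm:
  steps:
    - [[-0.3,4,0],0]
    - [[-0.3,4,0],0]
    - [[-0.3,4,0],0]
    - [[-0.3,4,0],0]
    - [[-0.2,4,0],0]
    - [[-0.2,3,0],0]
    - [[0,2,0],-0.1]
    - [[0,0.9,0],-0.1]

```text
t: 5.48
position: [526.8, -233.7, 263.2]
orientation: [0.981, 0.194, 0.0, 0.001]
force: [-0.8, 0.1, -2.3]
finger_gap: 23.6
```

```bash
python3 - <<'E'
from h import *
goto(527,-232,262,22.4)
s=state();print(s['ft_torque'],s['force'])
snap('scene','s1');snap('side','d1');c=snap('wrist','w1')
a=load('s1')['image'][140:300,200:360,::-1];b=load('d1')['image'][140:300,300:460,::-1]
cv2.imwrite('pics/s1c.png',np.hstack([cv2.resize(i,(390,390),interpolation=cv2.INTER_CUBIC) for i in (a,b)]))
E
```

```text
now [ 526.8 -233.7  263.2] yaw 22.36 F [-0.78  0.14 -2.31] gap 23.6 t 5.4833 | shift cm [ 0.08 -0.15  0.12] turn -0.001
[-0.03526626 -0.02836781 -0.02688938] [-0.77562438  0.14246183 -2.30668329]
```

View pics/w1.png

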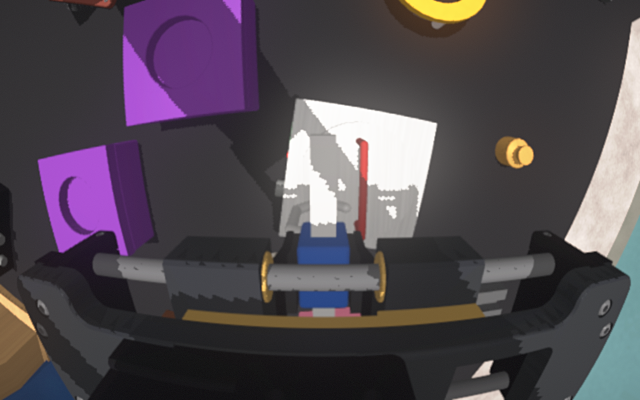

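View pics/s1c.png

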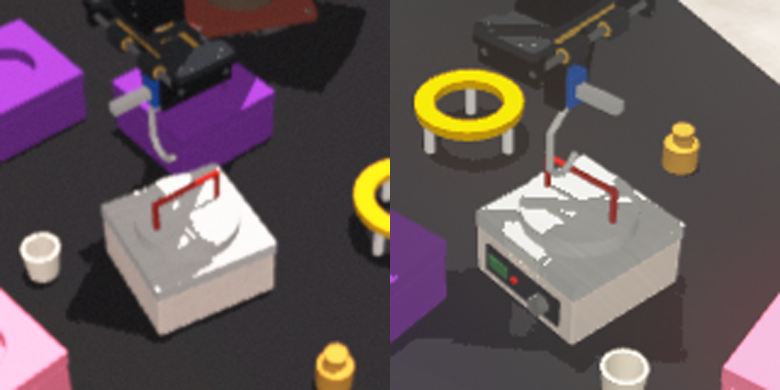

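The wrist view shows the red bar at u≈362, parallel to the lifter's bar at u≈322. The side crop shows the hook above and behind the loop. I'll measure the bar from the wrist camera.

```bash
python3 - <<'E'
from h import *
c=load('w1');h=cv2.cvtColor(c['image'],cv2.COLOR_RGB2HSV);H,S,V=[h[...,i].astype(int) for i in range(3)]
m=((H<8)|(H>172))&(S>120);m[:,:345]=0;m[:,385:]=0;m[:130]=0;m[240:]=0
v,u=np.nonzero(m);print(u.min(),u.max(),v.min(),v.max())
P=[]
for r in range(v.min(),v.max(),8):
    uu=u[v==r];q0=wray(c,uu.min()-.5,r,145);q1=wray(c,uu.max()+.5,r,145);P.append((q0+q1)[:2]/2);print(r,uu.min(),uu.max(),P[-1].round(1),np.hypot(*(q1-q0)[:2]).round(1))
P=np.array(P[1:]);d=np.polyfit(P[:,1],P[:,0],1);print('x=f(y)',d,'yaw',np.degrees(np.arctan(-d[0])),'x at y=-218',np.polyval(d,-218))
# endpoints in scene/side again
for t in ('s1','d1'):
    c=load(t);P=pts(c);h=cv2.cvtColor(c['image'],cv2.COLOR_RGB2HSV);H,S=[h[...,i].astype(int) for i in range(2)]
    # steel hook pixels: near tcp, z 140-200, not blue/dark
    V=h[...,2].astype(int)
    m=(np.hypot(P[...,0]-527,P[...,1]+233)<60)&(P[...,2]>158)&(P[...,2]<200)
    q=P[m];
    for z0 in range(160,200,6):
        k=q[abs(q[:,2]-z0)<3]
        if len(k):print(t,z0,len(k),k.mean(0).round(1))
E
```

```text
357 367 141 238
141 362 364 [ 541.7 -171.5] 2.7
149 361 367 [ 545.4 -177.9] 6.4
157 361 366 [ 547.9 -184.8] 5.5
165 361 366 [ 550.9 -191.6] 5.6
173 361 366 [ 553.9 -198.4] 5.6
181 365 365 [ 558.3 -204.8] 0.9Traceback (most recent call last):
  File "<stdin>", line 7, in <module>
    return umr_minimum(a, axis, None, out, keepdims, initial, where)
ValueError: zero-size array to reduction operation minimum which has no identity
```

Fused estimate of the bar centre is (560.7, -217.5) with yaw 22.4°. The hook is 37.6 mm behind the bar. I'll move to s≈-28 mm along the bar, go down, and slide under it.

Emit:
move_arm:
  steps:
    - [[0,1.3,0],0]
    - [[0,1.3,0],0]
    - [[0,0,0.9],0]
    - [[0,0,0.9],0]
    - [[0,0,0.9],0]
    - [[0,0,0.9],0]
    - [[0,0,0.9],0]
    - [[0,0,0.9],0]

```text
t: 6.3
position: [536.6, -253.7, 207.1]
orientation: [0.981, 0.193, -0.0, -0.0]
force: [-0.4, -0.2, -2.8]
finger_gap: 23.5
```

```bash
python3 - <<'E'
from h import *
bx=np.array([560.7,-217.5]);y=np.array([-.381,.925]);t=bx-28*y
goto(*t,208.5,22.4)
snap('scene','s2');snap('side','d2')
a=load('s2')['image'][160:280,220:340,::-1];b=load('d2')['image'][160:280,320:440,::-1]
cv2.imwrite('pics/s2c.png',np.hstack([cv2.resize(i,(390,390),interpolation=cv2.INTER_CUBIC) for i in (a,b)]))
E
```

```text
now [ 536.6 -253.7  207.1] yaw 22.3 F [-0.41 -0.16 -2.78] gap 23.5 t 6.3 | shift cm [ 3.61  0.37 -0.14] turn -0.002
```

View pics/s2c.png

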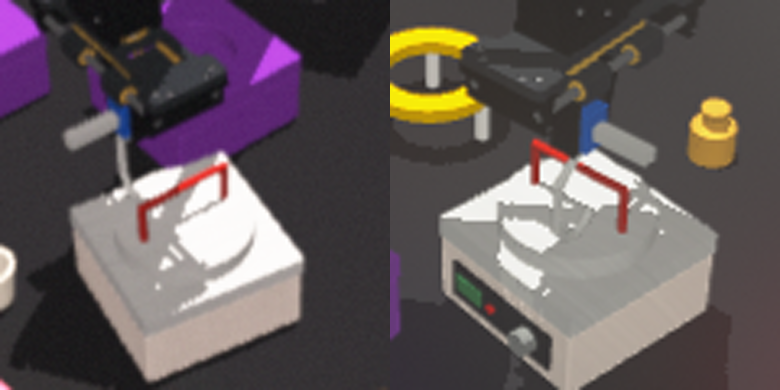

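The hook is behind the loop and between the legs, at s≈-24 and below the bar's height. Sliding forward.

Emit:
move_arm:
  steps:
    - [[0,0,-0.1],0]
    - [[0.6,0,0],0]
    - [[0.6,0,0],0]
    - [[0.6,0,0],0]
    - [[0.6,0,0],0]
    - [[0.6,0,0],0]
    - [[0.6,0,0],0]
    - [[0,0,0],0]

```text
t: 7.07
position: [571.4, -240.0, 209.5]
orientation: [0.981, 0.194, 0.0, -0.0]
force: [-0.3, -0.6, -2.5]
finger_gap: 23.8
```

```bash
python3 - <<'E'
from h import *
bx=np.array([560.7,-217.5]);y=np.array([-.381,.925]);t=bx-24*y
goto(*t,226,22.4)
snap('scene','s3');snap('side','d3')
a=load('s3')['image'][160:280,220:340,::-1];b=load('d3')['image'][160:280,320:440,::-1]
cv2.imwrite('pics/s3c.png',np.hstack([cv2.resize(i,(390,390),interpolation=cv2.INTER_CUBIC) for i in (a,b)]))
E
```

```text
now [ 571.4 -240.   209.5] yaw 22.34 F [-0.25 -0.58 -2.55] gap 23.8 t 7.0667 | shift cm [-0.13 -0.08 -1.65] turn -0.001
```

View pics/s3c.png

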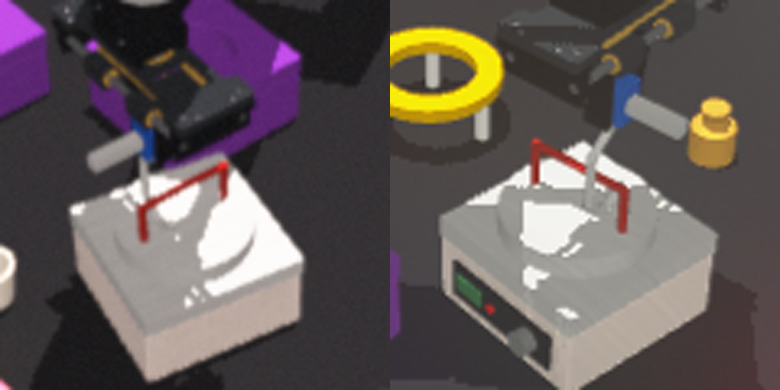

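The hook is under the bar in both views. I'll raise it to just under contact, then feel.

Emit:
move_arm:
  steps:
    - [[0,0,-0.4],0]
    - [[0,0,-0.4],0]
    - [[0,0,-0.3],0]
    - [[0,0,-0.2],0]
    - [[0,0,-0.1],0]
    - [[0,0,-0.1],0]
    - [[0,0,0],0]
    - [[0,0,0],0]

```text
t: 7.83
position: [570.1, -240.7, 224.5]
orientation: [0.981, 0.193, -0.0, -0.0]
force: [-0.2, -0.2, -2.0]
finger_gap: 23.7
```

Emit:
move_arm:
  steps:
    - [[0,0,-0.1],0]
    - [[0,0,-0.1],0]
    - [[0,0,-0.1],0]
    - [[0,0,-0.1],0]
    - [[0,0,-0.1],0]
    - [[0,0,0],0]
    - [[0,0,0],0]
    - [[0,0,0],0]

```text
t: 8.5
position: [569.9, -240.4, 228.9]
orientation: [0.981, 0.193, -0.0, -0.0]
force: [0.2, -0.9, -6.6]
finger_gap: 23.7
```

```bash
cat >> h.py <<'E'
def avg(n=10):
    # camera calls let 0.05 s pass each
    f=[];p=[];tq=[]
    for i in range(n):
        read_camera('wrist');s=state();f.append(s['force']);p.append(s['position']);tq.append(s['ft_torque'])
    print('t',s['t'],'F',np.mean(f,0).round(2),'+-',(np.std(f,0)/n**.5).round(2),'T',np.mean(tq,0).round(3),'p',np.mean(p,0).round(2))
    return np.mean(f,0)
E
python3 -c "
from h import *
avg(8)"
```

```text
t 8.9 F [-0.22  0.42 -6.97] +- [0.16 0.16 0.13] T [ 0.135  0.102 -0.026] p [ 569.96 -240.4   229.12]
```

Emit:
move_arm:
  steps:
    - [[0,0,-0.1],0]
    - [[0,0,-0.1],0]
    - [[0,0,0],0]
    - [[0,0,0],0]
    - [[0,0,0],0]
    - [[0,0,0],0]
    - [[0,0,0],0]
    - [[0,0,0],0]

```text
t: 9.57
position: [570.2, -240.7, 231.6]
orientation: [0.981, 0.193, 0.0, 0.0]
force: [-0.9, 1.1, -7.1]
finger_gap: 23.7
```

```bash
python3 -c "
from h import *
avg(10);snap('side','d4')"
```

```text
t 10.0667 F [-0.25  1.22 -7.46] +- [0.16 0.12 0.18] T [0.256 0.156 0.005] p [ 570.22 -240.65  231.53]
```

The lifting force at s≈-24 is about 4.8 N. I'll lower free, slide to s≈+24, and feel there.

Emit:
move_arm:
  steps:
    - [[0,0,0.1],0]
    - [[0,0,0.2],0]
    - [[0,0,0.2],0]
    - [[0,0,0.3],0]
    - [[0,0,0.2],0]
    - [[0,0,0],0]
    - [[0,-0.6,0],0]
    - [[0,-0.7,0],0]

```text
t: 10.78
position: [565.3, -228.5, 221.8]
orientation: [0.981, 0.193, 0.0, 0.0]
force: [-0.7, -0.0, -2.3]
finger_gap: 23.6
```

Emit:
move_arm:
  steps:
    - [[0,-0.7,0],0]
    - [[0,-0.7,0],0]
    - [[0,-0.7,0],0]
    - [[0,-0.7,0],0]
    - [[0,-0.7,0],0]
    - [[0,0,0],0]
    - [[0,0,-0.2],0]
    - [[0,0,-0.1],0]

```text
t: 11.45
position: [552.2, -196.4, 224.9]
orientation: [0.981, 0.193, 0.0, 0.0]
force: [-0.8, 0.5, -1.8]
finger_gap: 23.8
```

```bash
python3 - <<'E'
from h import *
bx=np.array([560.7,-217.5]);y=np.array([-.381,.925]);t=bx+24*y
goto(*t,231.5,22.4);avg(3)
E
```

```text
now [ 552.2 -196.4  224.9] yaw 22.3 F [-0.82  0.51 -1.83] gap 23.8 t 11.45 | shift cm [-0.01 -0.12 -0.66] turn -0.002
t 11.6 F [-0.04  0.3  -2.49] +- [0.2  0.2  0.27] T [-0.08   0.014  0.001] p [ 552.28 -196.63  224.99]
```

Emit:
move_arm:
  steps:
    - [[0,0,-0.1],0]
    - [[0,0,-0.1],0]
    - [[0,0,-0.1],0]
    - [[0,0,-0.1],0]
    - [[0,0,-0.1],0]
    - [[0,0,0],0]
    - [[0,0,0],0]
    - [[0,0,0],0]

```text
t: 12.27
position: [551.5, -196.0, 228.6]
orientation: [0.981, 0.193, -0.001, -0.001]
force: [0.1, 0.5, -9.9]
finger_gap: 23.9
```

```bash
python3 -c "
from h import *
avg(10)"
```

```text
t 12.7667 F [-0.11 -0.12 -9.22] +- [0.13 0.15 0.19] T [-0.116  0.006  0.011] p [ 551.88 -196.17  229.27]
```

Forces are 4.75 N at s=-24 and 6.8 N at s=+23. That gives W≈7.8 N and a balance point at s≈+11. I'll move there and lift a little.

Emit:
move_arm:
  steps:
    - [[0,0,0.2],0]
    - [[0,0,0.2],0]
    - [[0,0,0.2],0]
    - [[0,0,0],0]
    - [[0,0.6,0],0]
    - [[0,0.6,0],0]
    - [[0,0,-0.1],0]
    - [[0,0,-0.1],0]

```text
t: 13.43
position: [556.7, -208.0, 225.7]
orientation: [0.981, 0.193, 0.0, 0.0]
force: [0.1, -0.7, -2.4]
finger_gap: 23.8
```

```bash
python3 - <<'E'
from h import *
bx=np.array([560.7,-217.5]);y=np.array([-.381,.925]);t=bx+11*y
goto(*t,231.5,22.4);avg(2)
snap('scene','s5');snap('side','d5')
E
```

```text
now [ 556.7 -208.   225.7] yaw 22.25 F [ 0.05 -0.68 -2.41] gap 23.8 t 13.4333 | shift cm [ 0.   -0.07 -0.58] turn -0.003
t 13.5333 F [ 0.26 -0.26 -1.95] +- [0.08 0.01 0.22] T [-0.088 -0.002  0.038] p [ 556.73 -207.64  225.91]
```

Emit:
move_arm:
  steps:
    - [[0,0,-0.1],0]
    - [[0,0,-0.1],0]
    - [[0,0,-0.1],0]
    - [[0,0,-0.1],0]
    - [[0,0,-0.1],0]
    - [[0,0,-0.1],0]
    - [[0,0,0],0]
    - [[0,0,0],0]

```text
t: 14.3
position: [556.2, -207.2, 230.9]
orientation: [0.981, 0.193, -0.0, -0.0]
force: [0.2, -0.2, -9.3]
finger_gap: 23.8
```

```bash
cat >> h.py <<'E'
def tilt(tag,c0=(560.7,-217.5),z0=105,y=(-.381,.925)):
    c=load(tag);P=pts(c);S=cv2.cvtColor(c['image'],cv2.COLOR_RGB2HSV)[...,1]
    m=(abs(P[...,2]-z0)<9)&(np.hypot(P[...,0]-c0[0],P[...,1]-c0[1])<62)&(S<70)
    q=P[m];
    for _ in range(4):
        A=np.c_[q[:,0]-c0[0],q[:,1]-c0[1],np.ones(len(q))];k=np.linalg.lstsq(A,q[:,2],rcond=None)[0];r=q[:,2]-A@k;q=q[abs(r)<max(1.,2.0*r.std())]
    g=k[:2];print(tag,'n',len(q),'slope along y',(g@np.array(y)).round(4),'along x',(g@np.array([y[1],-y[0]])).round(4),'z',k[2].round(2),'std',r.std().round(2))
    return k
E
python3 - <<'E'
from h import *
avg(4)
snap('scene','s6');snap('side','d6')
for t in ('scene0','s5','s6','side0','d5','d6'):tilt(t)
E
```

```text
t 14.5 F [-0.4   0.45 -9.87] +- [0.2  0.22 0.23] T [-0.07   0.024 -0.007] p [ 556.38 -207.24  231.16]
scene0 n 797 slope along y 0.004 along x -0.0036 z 106.0 std 1.93
s5 n 731 slope along y 0.0023 along x -0.0011 z 106.0 std 1.74
s6 n 672 slope along y -0.0476 along x 0.0094 z 109.32 std 1.64
side0 n 861 slope along y -0.0035 along x -0.0014 z 104.09 std 1.29
d5 n 838 slope along y -0.0054 along x -0.0018 z 104.05 std 1.36
d6 n 813 slope along y -0.0584 along x 0.0155 z 107.47 std 1.25
```

The tilt reading works. With the hook at s≈10.5 the +y side stays down (slope about -0.05), so the balance point is further out. I'll lower, shift about 4 mm toward +y, and try again.

Emit:
move_arm:
  steps:
    - [[0,0,0.2],0]
    - [[0,0,0.2],0]
    - [[0,0,0.2],0]
    - [[0,0,0],0]
    - [[0,-0.4,0],0]
    - [[0,0,-0.1],0]
    - [[0,0,-0.1],0]
    - [[0,0,-0.1],0]

```text
t: 15.27
position: [554.9, -203.3, 228.2]
orientation: [0.981, 0.193, -0.0, -0.0]
force: [1.4, 0.9, -9.3]
finger_gap: 23.6
```

Emit:
move_arm:
  steps:
    - [[0,0,-0.1],0]
    - [[0,0,-0.1],0]
    - [[0,0,-0.1],0]
    - [[0,0,-0.1],0]
    - [[0,0,0],0]
    - [[0,0,0],0]
    - [[0,0,0],0]
    - [[0,0,0],0]

```text
t: 15.93
position: [555.0, -203.6, 232.4]
orientation: [0.981, 0.193, -0.0, -0.0]
force: [-0.2, 0.4, -9.2]
finger_gap: 24.0
```

```bash
python3 - <<'E'
from h import *
avg(4)
snap('scene','s7');snap('side','d7')
for t in ('s7','d7'):tilt(t)
E
```

```text
t 16.1333 F [  0.2   -0.05 -10.04] +- [0.32 0.2  0.35] T [-0.046  0.039 -0.034] p [ 555.01 -203.63  232.49]
s7 n 711 slope along y 0.0402 along x 0.0264 z 109.34 std 1.77
d7 n 917 slope along y 0.0379 along x 0.0262 z 107.58 std 1.5
```

Now the slope is +0.04 and the lid is nearly hanging free, so the balance point is bracketed at about 2 mm back. I'll make that small shift and lift again.

Emit:
move_arm:
  steps:
    - [[0,0,0.2],0]
    - [[0,0,0.2],0]
    - [[0,0,0.2],0]
    - [[0,0,0.1],0]
    - [[0,0.2,0],0]
    - [[0,0,-0.1],0]
    - [[0,0,-0.1],0]
    - [[0,0,-0.1],0]

```text
t: 16.9
position: [555.7, -205.5, 228.3]
orientation: [0.981, 0.193, -0.0, -0.0]
force: [-0.1, 0.4, -9.2]
finger_gap: 23.5
```

Emit:
move_arm:
  steps:
    - [[0,0,-0.1],0]
    - [[0,0,-0.1],0]
    - [[0,0,-0.1],0]
    - [[0,0,-0.1],0]
    - [[0,0,-0.1],0]
    - [[0,0,-0.1],0]
    - [[0,0,0],0]
    - [[0,0,0],0]

```text
t: 17.57
position: [555.8, -205.5, 234.6]
orientation: [0.981, 0.193, 0.0, 0.0]
force: [-0.4, 0.1, -9.8]
finger_gap: 23.6
```

```bash
python3 - <<'E'
from h import *
avg(4)
snap('scene','s8');snap('side','d8')
for t in ('s8','d8'):tilt(t)
E
```

```text
t 17.7667 F [ 0.09  0.03 -9.53] +- [0.11 0.07 0.33] T [-0.082  0.046  0.004] p [ 555.76 -205.47  234.5 ]
s8 n 528 slope along y -0.0054 along x 0.0151 z 111.66 std 1.33
d8 n 856 slope along y -0.0054 along x 0.0284 z 110.13 std 1.33
```

Level within 0.01 along y, and raised 6 mm. Lifting clear, smoothly.

Emit:
move_arm:
  steps:
    - [[0,0,-0.2],0]
    - [[0,0,-0.4],0]
    - [[0,0,-0.7],0]
    - [[0,0,-0.9],0]
    - [[0,0,-0.9],0]
    - [[0,0,-0.7],0]
    - [[0,0,-0.4],0]
    - [[0,0,-0.2],0]

```text
t: 18.53
position: [556.3, -205.8, 280.2]
orientation: [0.981, 0.193, 0.001, 0.001]
force: [0.3, 0.1, -10.2]
finger_gap: 23.5
```

```bash
python3 - <<'E'
from h import *
avg(4)
snap('scene','s9');snap('side','d9');snap('wrist','w9')
for t in ('s9','d9'):tilt(t,z0=155)
a=load('s9')['image'][100:300,200:400,::-1];b=load('d9')['image'][100:300,280:480,::-1]
cv2.imwrite('pics/s9c.png',np.hstack([cv2.resize(i,(390,390),interpolation=cv2.INTER_CUBIC) for i in (a,b)]))
goto(561-4.8,72+12,278,22.3)
E
```

```text
t 18.7333 F [ 0.24 -0.28 -9.58] +- [0.24 0.22 0.12] T [-0.066  0.054  0.005] p [ 555.89 -205.52  278.91]
s9 n 761 slope along y -0.0067 along x 0.0255 z 155.89 std 1.76
d9 n 878 slope along y -0.0057 along x 0.025 z 153.51 std 1.29
now [ 555.5 -205.3  277.8] yaw 22.29 F [  0.47   0.45 -10.11] gap 23.8 t 18.8833 | shift cm [ 11.04 -26.74  -0.  ] turn -0.0
```

View pics/s9c.png

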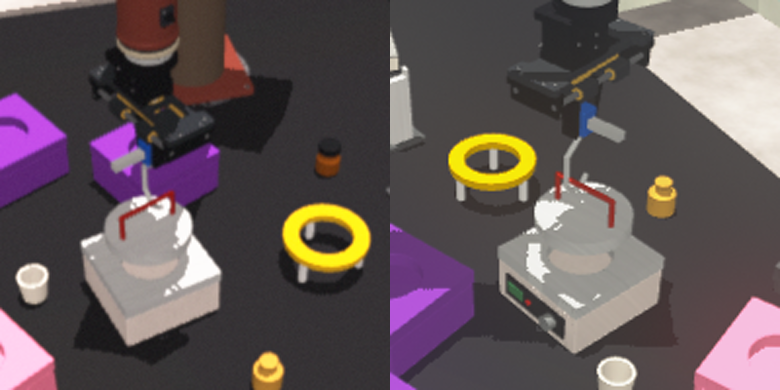

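View pics/w9.png

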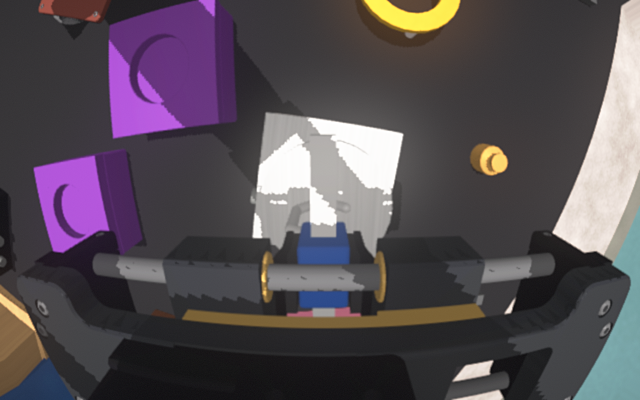

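The lid hangs level and clear of the heater, about 49 mm up. Carrying it over with a smooth speed profile.

Emit:
move_arm:
  steps:
    - [[0.08,-0.2,0],0]
    - [[0.17,-0.4,0],0]
    - [[0.25,-0.6,0],0]
    - [[0.33,-0.8,0],0]
    - [[0.41,-1.0,0],0]
    - [[0.5,-1.2,0],0]
    - [[0.58,-1.4,0],0]
    - [[0.62,-1.5,0],0]

```text
t: 19.55
position: [556.0, -126.9, 278.6]
orientation: [0.981, 0.193, 0.0, -0.0]
force: [0.2, -0.6, -9.5]
finger_gap: 23.5
```

Emit:
move_arm:
  steps:
    - [[0.62,-1.5,0],0]
    - [[0.62,-1.5,0],0]
    - [[0.62,-1.5,0],0]
    - [[0.62,-1.5,0],0]
    - [[0.62,-1.5,0],0]
    - [[0.62,-1.5,0],0]
    - [[0.62,-1.5,0],0]
    - [[0.62,-1.5,0],0]

```text
t: 20.22
position: [556.0, 3.5, 278.7]
orientation: [0.981, 0.194, 0.0, -0.0]
force: [1.2, 1.0, -9.7]
finger_gap: 23.6
```

Emit:
move_arm:
  steps:
    - [[0.62,-1.5,0],0]
    - [[0.58,-1.4,0],0]
    - [[0.54,-1.3,0],0]
    - [[0.45,-1.1,0],0]
    - [[0.37,-0.9,0],0]
    - [[0.29,-0.7,0],0]
    - [[0.21,-0.5,0],0]
    - [[0.08,-0.2,0],0]

```text
t: 20.88
position: [556.6, 84.3, 278.5]
orientation: [0.981, 0.194, 0.0, -0.0]
force: [-0.9, -0.8, -11.1]
finger_gap: 23.6
```

```bash
python3 - <<'E'
from h import *
avg(6)
snap('scene','s10');snap('side','d10');snap('wrist','w10')
for t in ('s10','d10'):tilt(t,c0=(561,72),z0=155)
a=load('s10')['image'][150:290,300:440,::-1];b=load('d10')['image'][120:260,260:400,::-1]
cv2.imwrite('pics/s10c.png',np.hstack([cv2.resize(i,(390,390),interpolation=cv2.INTER_CUBIC) for i in (a,b)]))
E
```

```text
t 21.1833 F [-0.01  0.01 -9.89] +- [0.19 0.28 0.14] T [-0.088  0.063  0.015] p [556.72  83.2  278.49]
s10 n 649 slope along y -0.0333 along x 0.0146 z 156.92 std 1.8
d10 n 551 slope along y -0.0347 along x 0.0176 z 153.93 std 1.34
```

View pics/s10c.png

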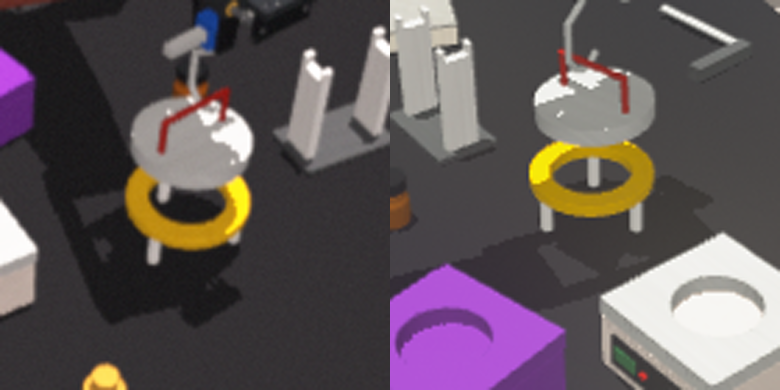

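The lid is above the ring in both views, and its slope is -0.034, well inside the limit. I'll measure the lid axis against the ring axis using the silhouette mid-azimuths from both cameras.

```bash
cat >> h.py <<'E'
def az(c,m):
    K=c['K'];v,u=np.nonzero(m);Rm=R.from_quat(c['orientation']).as_matrix()
    out=[]
    for du in (-.5,.5):
        d=np.stack([(u+du-K[0,2])/K[0,0],(v-K[1,2])/K[1,1],np.ones(len(u))],1)@Rm.T
        out.append(np.arctan2(d[:,1],d[:,0]))
    a=np.concatenate(out);f=Rm[:,2];a0=np.arctan2(f[1],f[0]);a=(a-a0+np.pi)%(2*np.pi)-np.pi
    return (a.min()+a.max())/2+a0,a.max()-a.min()
def axis2(res):
    A=[];b=[]
    for c,a in res:
        n=np.array([-np.sin(a),np.cos(a)]);A.append(n);b.append(n@c['xyz'][:2])
    return np.linalg.solve(A,b)
def big(m):
    n,l,st,_=cv2.connectedComponentsWithStats(m.astype(np.uint8));return l==1+st[1:,4].argmax()
def ringmask(c,c0=(561,72)):
    P=pts(c);h=cv2.cvtColor(c['image'],cv2.COLOR_RGB2HSV).astype(int)
    return big((abs(h[...,0]-26)<8)&(h[...,1]>140)&(h[...,2]>50)&(np.hypot(P[...,0]-c0[0],P[...,1]-c0[1])<110))
def lidmask(c,c0,zlo,zhi):
    P=pts(c);h=cv2.cvtColor(c['image'],cv2.COLOR_RGB2HSV).astype(int)
    return big((P[...,2]>zlo)&(P[...,2]<zhi)&(np.hypot(P[...,0]-c0[0],P[...,1]-c0[1])<85)&(h[...,1]<90))
def center(tags,f):
    res=[]
    for t in tags:
        c=load(t);m=f(c);a,w=az(c,m);D=np.nan
        res.append((c,a));print(t,m.sum(),'width',round(w*1e3,1),end=' ')
    p=axis2(res);
    print('diam',[round(2*np.sin(0)+0,0) for _ in []],'centre',p.round(1));return p
E
python3 - <<'E'
from h import *
center(('scene0','side0'),ringmask)
center(('s10','d10'),ringmask)
center(('s10','d10'),lambda c:lidmask(c,(561,72),132,162))
center(('scene0','side0'),lambda c:lidmask(c,(561,-217),88,112))
E
```

```text
scene0 895 width 125.7 side0 791 width 110.2 diam [] centre [562.8  74.9]
s10 636 width 125.7 d10 712 width 110.2 diam [] centre [562.8  74.9]
s10 994 width 115.9 d10 919 width 101.8 diam [] centre [564.4  68.5]
scene0 1181 width 128.9 side0 1318 width 129.9 diam [] centre [ 559.1 -217.5]
```

```bash
python3 - <<'E'
from h import *
for t in ('s10','d10'):
    c=load(t);P=pts(c)
    for nm,m,zz in (('ring',ringmask(c),60),('lid',lidmask(c,(561,72),132,162),155)):
        z=np.nanpercentile(P[m][:,2],97) if nm=='lid' else None
        Rm=R.from_quat(c['orientation']).as_matrix();r=Rm[:,0][:2]/np.hypot(*Rm[:2,0])
        v,u=np.nonzero(m);
        # leftmost/rightmost pixels
        L=P[v[u==u.min()],u.min()].mean(0);Rr=P[v[u==u.max()],u.max()].mean(0)
        # top-surface extents in the view direction
        f=np.array([-r[1],r[0]]);q=P[m];zt=q[:,2];top=q[zt>np.nanmedian(zt)-2] if nm=='lid' else q[abs(zt-60)<4]
        print(t,nm,u.min(),u.max(),'L',L.round(),'R',Rr.round(),'mid',((L+Rr)/2).round(1),'ext along view',np.percentile(top[:,:2]@f,[0.5,99.5]).round(1),'mid',(np.percentile(top[:,:2]@f,[.5,99.5]).mean()).round(1), 'pred562.8,74.9:',(np.array([562.8,74.9])@f).round(1))
    o=c['image'].copy();
    for m,col in ((ringmask(c),(255,0,255)),(lidmask(c,(561,72),132,162),(0,255,0))):
        cs,_=cv2.findContours(m.astype(np.uint8),cv2.RETR_EXTERNAL,cv2.CHAIN_APPROX_NONE);cv2.drawContours(o,cs,-1,col,1)
    o=o[150:290,300:440] if t=='s10' else o[120:260,260:400]
    cv2.imwrite('pics/o_%s.png'%t,cv2.resize(o[:,:,::-1],(390,390),interpolation=cv2.INTER_NEAREST))
cv2.imwrite('pics/o10.png',np.hstack([cv2.imread('pics/o_s10.png'),cv2.imread('pics/o_d10.png')]))
E
```

```text
s10 ring 345 389 L [535.  12.  47.] R [539. 167.   1.] mid [537.2  89.4  24. ] ext along view [-591.3 -483.9] mid -537.6 pred562.8,74.9: -520.7
s10 lid 347 389 L [552.   5. 152.] R [589. 126. 154.] mid [570.3  65.7 153. ] ext along view [-588.2 -464.4] mid -526.3 pred562.8,74.9: -520.7
d10 ring 310 354 L [497.  94.  58.] R [622.  39.  54.] mid [559.4  66.7  55.9] ext along view [228.2 353.8] mid 291.0 pred562.8,74.9: 301.9
d10 lid 312 354 L [505.  89. 148.] R [617.  32. 151.] mid [560.8  60.5 149.4] ext along view [230.6 351.8] mid 291.2 pred562.8,74.9: 301.9
```

View pics/o10.png

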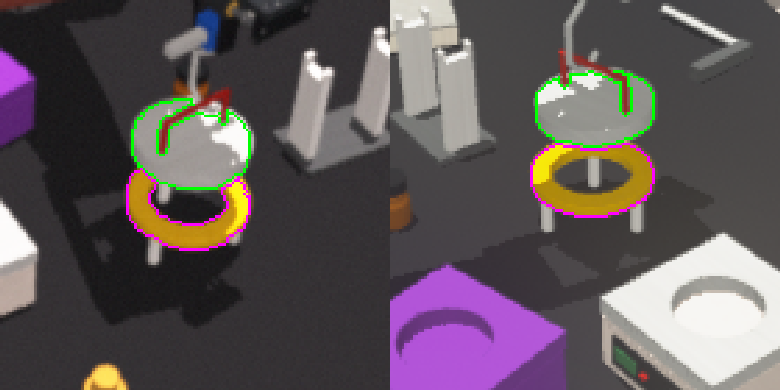

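The outlines fit both objects. The lid appears a few mm toward -y of the ring. I'll correct half of that, lower to about 12 mm above the ring where parallax is small, and measure again.

Emit:
move_arm:
  steps:
    - [[0.06,-0.15,0.2],0]
    - [[0.07,-0.15,0.5],0]
    - [[0,0,0.8],0]
    - [[0,0,1.0],0]
    - [[0,0,1.0],0]
    - [[0,0,0.8],0]
    - [[0,0,0.6],0]
    - [[0,0,0.3],0]

```text
t: 22.0
position: [555.9, 86.7, 224.6]
orientation: [0.981, 0.193, -0.001, -0.0]
force: [-0.5, -0.1, -9.7]
finger_gap: 23.6
```

```bash
python3 - <<'E'
from h import *
avg(6)
snap('scene','s11');snap('side','d11')
for t in ('s11','d11'):tilt(t,c0=(561,73),z0=103)
center(('scene0','side0'),ringmask)
center(('s11','d11'),lambda c:lidmask(c,(561,73),80,112))
a=load('s11')['image'][160:270,310:420,::-1];b=load('d11')['image'][130:240,275:385,::-1]
cv2.imwrite('pics/s11c.png',np.hstack([cv2.resize(i,(390,390),interpolation=cv2.INTER_CUBIC) for i in (a,b)]))
for t,t0 in (('s11','scene0'),('d11','side0')):
    for r in range(*((200,232,4) if t=='s11' else (165,195,4))):
        c=load(t)['image'].astype(int)
        print(t,r,c[r,(335 if t=='s11' else 303):(345+6 if t=='s11' else 317)].sum(1)//3,c[r,(382 if t=='s11' else 348):(398 if t=='s11' else 362)].sum(1)//3)
E
```

```text
t 22.3 F [ 0.27  0.07 -9.57] +- [0.17 0.17 0.2 ] T [-0.086  0.051  0.011] p [556.76  86.71 226.34]
s11 n 639 slope along y -0.008 along x 0.0316 z 105.25 std 1.89
d11 n 581 slope along y -0.0151 along x 0.0283 z 102.61 std 1.57
scene0 895 width 125.7 side0 791 width 110.2 diam [] centre [562.8  74.9]
s11 984 width 115.1 d11 915 width 101.3 diam [] centre [564.9  74.6]
s11 200 [25 24 24 28 25 27 25 25 25 26 30 46 50 51 49 48] [125  80  57  50  52  49  52  49  52  51  51  50  49  52  51  49]
s11 204 [ 27  26  26  26  27  26  25  25  27  25  24  28  40  52 106 140] [181 235 243 247 216 113  60  53  50  51  52  51  51  50  49  51]
s11 208 [ 25  27  24  25  28  25  28  24  26  26  26  24  52 135 153 155] [250 250 251 250 250 250 246 170  77  52  49  50  50  50  49  52]
s11 212 [ 27  26  24  27  25  26  26  26  25  25  25  38  74 146 157 156] [250 251 251 250 251 251 249 234 126  59  49  49  50  51  53  49]
s11 216 [ 25  26  27  26  24  27  29  27  28  30  62 107 118 122 129 142] [154 166 182 235 249 251 247 171  78  52  50  51  53  50  50  51]
s11 220 [ 38  47  50  49  50  50  50  52  52 
[... 666 characters left out ...]
2 116 141 145 146 147] [148 149 148 147 139 132  93  74  73  72  73  72  72  72]
d11 177 [ 72  71  71  71  72  73  72  77 147 163 141 134 136 140] [149 147 142 140 135 118  82  73  74  73  73  73  73  73]
d11 181 [ 71  71  71  72  72  72  73 161 164 164 164 128 127 141] [146 133 117 111 111 113 106  80  72  73  74  74  75  75]
d11 185 [ 72  71  71  71  72  71  73 108 109 111 111 110 111 111] [113 113 113 113 113 108  83  63  59  58  58  58  59  58]
d11 189 [ 71  71  72  72  72  72  72  71  85 105 107 111 111 111] [114 115 112 111 109  73  59  60  59  60  59  59  60  59]
d11 193 [ 72  72  72  72  71  71  72  72  72  72  84 165 157 130] [151 176 119  69  60  59  60  60  60  60  61  61  61  60]
```

View pics/s11c.png

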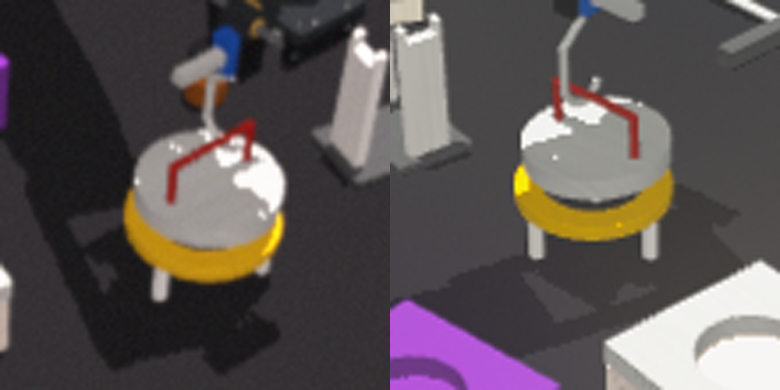

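The lid is nearly concentric with the ring: sub-pixel edges put it about 2 mm too far in +x. I'll correct that and lower gently onto the ring.

Emit:
move_arm:
  steps:
    - [[-0.1,0,0.1],0]
    - [[-0.1,-0.04,0.2],0]
    - [[0,0,0.3],0]
    - [[0,0,0.3],0]
    - [[0,0,0.3],0]
    - [[0,0,0.2],0]
    - [[0,0,0.2],0]
    - [[0,0,0.1],0]

```text
t: 23.07
position: [554.6, 86.3, 209.0]
orientation: [0.981, 0.193, -0.0, -0.0]
force: [-0.4, 0.8, -9.5]
finger_gap: 23.7
```

Emit:
move_arm:
  steps:
    - [[0,0,0.1],0]
    - [[0,0,0.1],0]
    - [[0,0,0.1],0]
    - [[0,0,0.1],0]
    - [[0,0,0.1],0]
    - [[0,0,0.1],0]
    - [[0,0,0],0]
    - [[0,0,0],0]

```text
t: 23.73
position: [554.7, 86.3, 203.5]
orientation: [0.981, 0.193, -0.0, -0.0]
force: [-0.4, 0.1, -9.5]
finger_gap: 23.6
```

```bash
python3 - <<'E'
from h import *
avg(3)
snap('scene','s12');snap('side','d12')
for t in ('s12','d12'):tilt(t,c0=(561,73),z0=82)
E
```

```text
t 23.8833 F [  0.33  -0.43 -10.  ] +- [0.45 0.04 0.07] T [-0.06   0.025 -0.005] p [554.7   86.33 203.54]
s12 n 677 slope along y 0.0027 along x 0.0049 z 81.58 std 2.01
d12 n 554 slope along y -0.0097 along x 0.0074 z 78.49 std 1.49
```

Emit:
move_arm:
  steps:
    - [[0,0,0.1],0]
    - [[0,0,0.1],0]
    - [[0,0,0.1],0]
    - [[0,0,0.1],0]
    - [[0,0,0.1],0]
    - [[0,0,0.1],0]
    - [[0,0,0.1],0]
    - [[0,0,0],0]

```text
t: 24.65
position: [554.7, 86.3, 196.4]
orientation: [0.981, 0.193, -0.0, -0.0]
force: [-0.7, 0.2, -2.9]
finger_gap: 23.4
```

```bash
python3 - <<'E'
from h import *
avg(4)
snap('scene','s13');snap('side','d13')
for t in ('s13','d13'):tilt(t,c0=(561,73),z0=80)
a=load('s13')['image'][160:270,310:420,::-1];b=load('d13')['image'][130:240,275:385,::-1]
cv2.imwrite('pics/s13c.png',np.hstack([cv2.resize(i,(390,390),interpolation=cv2.INTER_CUBIC) for i in (a,b)]))
E
```

```text
t 24.85 F [-0.14  0.47 -2.68] +- [0.21 0.14 0.17] T [-0.071  0.009  0.001] p [554.73  86.33 196.5 ]
s13 n 678 slope along y 0.0004 along x 0.0007 z 80.96 std 2.2
d13 n 549 slope along y 0.0023 along x 0.0025 z 78.37 std 1.44
```

View pics/s13c.png

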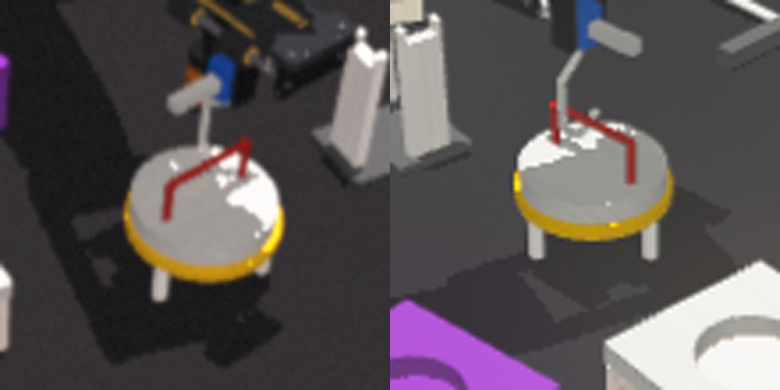

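Seated flat: slope below 0.003, height right, and the lifter unloaded. I'll lower the hook to mid-gap and back it out.

Emit:
move_arm:
  steps:
    - [[0,0,0.3],0]
    - [[0,0,0.3],0]
    - [[0,0,0.3],0]
    - [[0,0,0.35],0]
    - [[0,0,0],0]
    - [[0,0,0],0]
    - [[0,0,0],0]
    - [[0,0,0],0]

```text
t: 25.62
position: [554.9, 86.3, 184.2]
orientation: [0.981, 0.193, 0.0, 0.0]
force: [-0.1, -0.3, -2.4]
finger_gap: 23.4
```

Emit:
move_arm:
  steps:
    - [[-0.4,0,0],0]
    - [[-0.6,0,0],0]
    - [[-0.6,0,0],0]
    - [[-0.6,0,0],0]
    - [[-0.6,0,0],0]
    - [[-0.6,0,0],0]
    - [[-0.5,0,0],0]
    - [[-0.4,0,0],0]

```text
t: 26.28
position: [514.4, 69.7, 184.1]
orientation: [0.981, 0.193, 0.0, 0.0]
force: [0.2, -0.3, -2.4]
finger_gap: 23.4
```

```bash
python3 - <<'E'
from h import *
avg(2)
snap('scene','s14');snap('side','d14')
for t in ('s14','d14'):tilt(t,c0=(561,73),z0=80)
a=load('s14')['image'][160:270,310:420,::-1];b=load('d14')['image'][130:240,275:385,::-1]
cv2.imwrite('pics/s14c.png',np.hstack([cv2.resize(i,(390,390),interpolation=cv2.INTER_CUBIC) for i in (a,b)]))
E
```

```text
t 26.3833 F [-0.52 -0.04 -2.53] +- [0.04 0.34 0.14] T [-0.049 -0.014  0.026] p [514.18  69.7  184.07]
s14 n 679 slope along y 0.0042 along x -0.0019 z 81.33 std 2.09
d14 n 529 slope along y -0.0037 along x -0.0021 z 78.39 std 1.43
```

View pics/s14c.png

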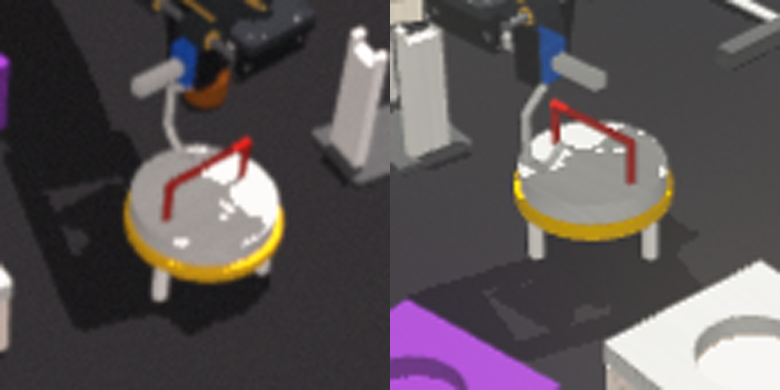

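The hook is out and the lid is undisturbed. I'll raise and return to the rack.

Emit:
move_arm:
  steps:
    - [[0,0,-0.4],0]
    - [[0,0,-0.9],0]
    - [[0,0,-1.3],0]
    - [[0,0,-1.5],0]
    - [[0,0,-1.5],0]
    - [[0,0,-1.4],0]
    - [[0,0,-1.1],0]
    - [[0,0,-0.5],0]

```text
t: 27.15
position: [516.1, 70.1, 272.7]
orientation: [0.981, 0.193, 0.002, 0.0]
force: [0.4, 0.7, -2.3]
finger_gap: 23.7
```

```bash
python3 - <<'E'
from h import *
goto(464,311.5,270,10.8)
E
```

```text
now [516.1  70.1 272.7] yaw 22.3 F [ 0.43  0.66 -2.33] gap 23.7 t 27.15 | shift cm [  4.34 -24.31   0.26] turn 0.201
```

Emit:
move_arm:
  steps:
    - [[0.2,-1,0],0]
    - [[0.3,-2,0],0]
    - [[0.5,-3,0],0]
    - [[0.6,-3.3,0],0]
    - [[0.6,-3.3,0],0]
    - [[0.6,-3.3,0],0]
    - [[0.6,-3.2,0],0]
    - [[0.5,-2.6,0],0]

```text
t: 27.82
position: [466.9, 288.3, 268.9]
orientation: [0.981, 0.194, -0.001, -0.0]
force: [0.2, -1.4, -1.9]
finger_gap: 23.5
```

Emit:
move_arm:
  steps:
    - [[0.3,-1.6,0],0]
    - [[0.14,-1.0,0],0]
    - [[0,0,0],0.1]
    - [[0,0,0],0.1]
    - [[0,0,0],0]
    - [[0,0,0],0]
    - [[0,0,0],0]
    - [[0,0,0],0]

```text
t: 28.48
position: [463.0, 311.0, 269.8]
orientation: [0.995, 0.095, -0.0, 0.0]
force: [-0.3, -0.5, -2.2]
finger_gap: 23.8
```

```bash
python3 - <<'E'
from h import *
avg(3);goto(464,311.5,122,10.8)
snap('wrist','w15');snap('side','d15');snap('scene','s15')
a=load('s15')['image'][100:230,360:490,::-1];b=load('d15')['image'][70:200,215:345,::-1]
cv2.imwrite('pics/s15c.png',np.hstack([cv2.resize(i,(390,390),interpolation=cv2.INTER_CUBIC) for i in (a,b)]))
E
```

```text
t 28.6333 F [ 0.27 -0.22 -2.38] +- [0.24 0.19 0.24] T [-0.066  0.004  0.016] p [463.04 311.06 269.99]
now [463.1 311.1 270. ] yaw 10.85 F [ 0.01 -0.01 -1.91] gap 23.4 t 28.6333 | shift cm [ 0.1  -0.02 14.8 ] turn 0.001
```

View pics/s15c.png

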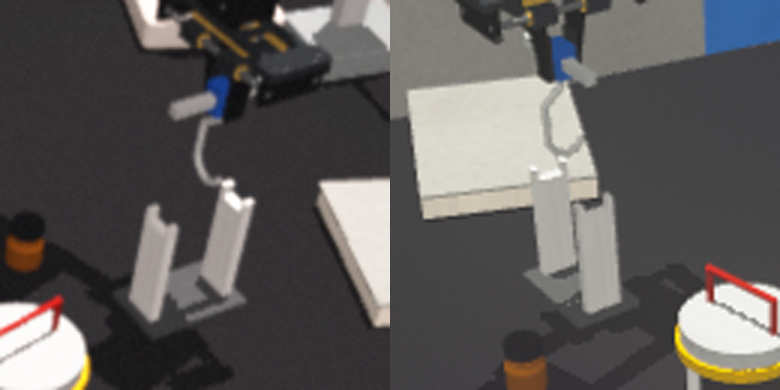

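View pics/w15.png

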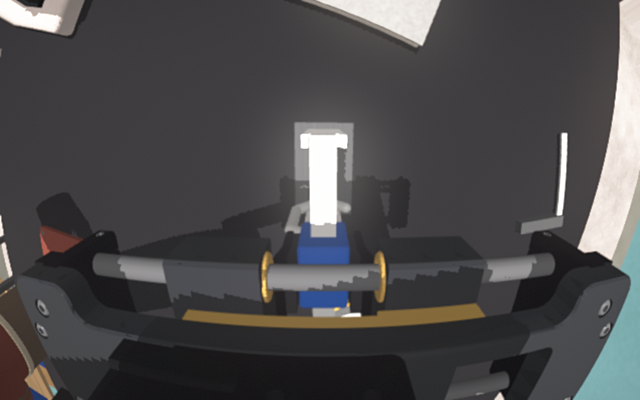

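The lifter bar (u≈323) is centred between the ears (u 301–346), and the hook is above the gap. Lowering.

Emit:
move_arm:
  steps:
    - [[0,0,0.6],0]
    - [[0,0,1.4],0]
    - [[0,0,2.2],0]
    - [[0,0,2.5],0]
    - [[0,0,2.5],0]
    - [[0,0,2.2],0]
    - [[0,0,1.4],0]
    - [[0,0,0.9],0]

```text
t: 29.45
position: [461.5, 310.6, 130.2]
orientation: [0.996, 0.094, -0.002, 0.001]
force: [-0.2, -0.7, -2.6]
finger_gap: 23.7
```

```bash
python3 - <<'E'
from h import *
avg(3);goto(464,311.5,117.5,10.8)
snap('side','d16');snap('scene','s16')
a=load('s16')['image'][130:220,380:470,::-1];b=load('d16')['image'][100:190,235:325,::-1]
cv2.imwrite('pics/s16c.png',np.hstack([cv2.resize(i,(390,390),interpolation=cv2.INTER_CUBIC) for i in (a,b)]))
E
```

```text
t 29.6 F [-0.76 -0.07 -2.73] +- [0.28 0.24 0.41] T [-0.077  0.055  0.013] p [461.78 310.73 130.89]
now [462.6 311.2 132.5] yaw 10.83 F [-0.35  0.18 -1.86] gap 23.3 t 29.6 | shift cm [ 0.14 -0.01  1.5 ] turn 0.001
```

View pics/s16c.png

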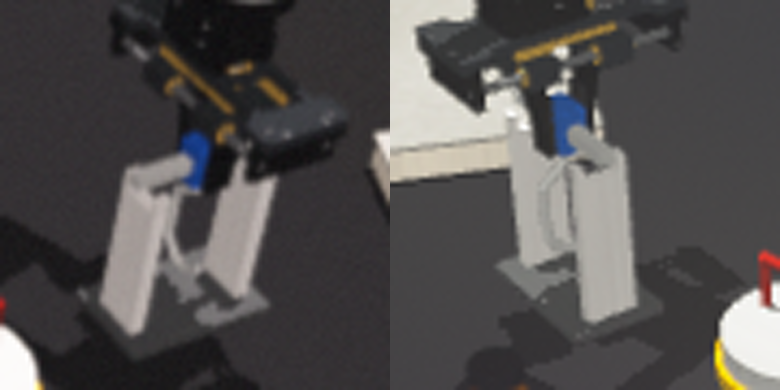

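Emit:
move_arm:
  steps:
    - [[0.1,0,0.3],0]
    - [[0,0,0.3],0]
    - [[0,0,0.3],0]
    - [[0,0,0.2],0]
    - [[0,0,0.1],0]
    - [[0,0,0.1],0]
    - [[0,0,0],0]
    - [[0,0,0],0]

```text
t: 30.37
position: [463.9, 311.5, 120.0]
orientation: [0.996, 0.094, -0.0, 0.0]
force: [-0.5, 0.2, -2.6]
finger_gap: 23.5
```

```bash
python3 - <<'E'
from h import *
avg(4)
E
```

```text
t 30.5667 F [ 0.12 -0.22 -2.69] +- [0.22 0.27 0.33] T [-0.056  0.048 -0.002] p [464.02 311.54 120.15]
```

Emit:
move_arm:
  steps:
    - [[0,0,0.05],0]
    - [[0,0,0.05],0]
    - [[0,0,0.05],0]
    - [[0,0,0.05],0]
    - [[0,0,0.05],0]
    - [[0,0,0],0]
    - [[0,0,0],0]
    - [[0,0,0],0]

```text
t: 31.23
position: [463.9, 311.5, 117.5]
orientation: [0.996, 0.094, 0.0, 0.0]
force: [-0.4, 0.6, -1.9]
finger_gap: 23.5
```

```bash
python3 - <<'E'
from h import *
avg(4)
E
```

```text
t 31.4333 F [-0.1  -0.17 -2.03] +- [0.15 0.13 0.32] T [-0.067  0.044 -0.005] p [463.95 311.51 117.55]
```

Emit:
move_arm:
  steps:
    - [[0,0,0.03],0]
    - [[0,0,0.03],0]
    - [[0,0,0.03],0]
    - [[0,0,0],0]
    - [[0,0,0],0]
    - [[0,0,0],0]
    - [[0,0,0],0]
    - [[0,0,0],0]

```text
t: 32.1
position: [464.0, 311.5, 117.5]
orientation: [0.996, 0.094, 0.0, 0.0]
force: [-3.5, -1.9, 5.1]
finger_gap: 23.5
```

```bash
python3 - <<'E'
from h import *
avg(6)
E
```

```text
t 32.4 F [-3.61 -1.98  5.1 ] +- [0.09 0.18 0.33] T [-0.394  0.639 -0.013] p [463.97 311.53 117.51]
```

It is seated with about 7 N net on the posts. Opening the gripper.

Emit:
move_arm:
  steps:
    - [[0,0,0],0]
    - [[0,0,0],0]
    - [[0,0,0],0]
    - [[0,0,0],0]
    - [[0,0,0],0]
    - [[0,0,0],0]
    - [[0,0,0],0]
    - [[0,0,0],0]
  gripper: 0.6

```text
t: 33.07
position: [463.9, 311.5, 116.6]
orientation: [0.996, 0.094, -0.0, 0.0]
force: [1.1, -0.3, 0.2]
finger_gap: 66.6
```

Emit:
move_arm:
  steps:
    - [[0,0,0],0]
    - [[0,0,0],0]
    - [[0,0,0],0]
    - [[0,0,0],0]
    - [[0,0,-0.5],0]
    - [[0,0,-1],0]
    - [[0,0,-1],0]
    - [[0,0,-1],0]

```text
t: 33.73
position: [464.3, 311.7, 153.2]
orientation: [0.996, 0.094, 0.0, -0.0]
force: [0.3, -0.2, 1.0]
finger_gap: 69.7
```

Emit:
move_arm:
  steps:
    - [[0,0,-1.5],0]
    - [[0,0,-1.5],0]
    - [[0,0,-1.5],0]
    - [[0,0,-1.5],0]
    - [[0,0,-1.5],0]
    - [[0,0,-1.5],0]
    - [[0,0,-1],0]
    - [[0,0,-1],0]

```text
t: 34.4
position: [464.3, 311.7, 263.7]
orientation: [0.996, 0.094, 0.001, -0.0]
force: [-0.1, 0.3, -0.3]
finger_gap: 69.7
```

```bash
python3 - <<'E'
from h import *
goto(464,311.5,260,10.8)
snap('wrist','w17');snap('side','d17');snap('scene','s17')
for t in ('s17','d17'):tilt(t,c0=(561,73),z0=80)
center(('scene0','side0'),ringmask)
center(('s17','d17'),lambda c:lidmask(c,(561,73),64,90))
a=load('s17')['image'][130:250,350:470,::-1];b=load('d17')['image'][110:230,245:365,::-1]
cv2.imwrite('pics/s17c.png',np.hstack([cv2.resize(i,(390,390),interpolation=cv2.INTER_CUBIC) for i in (a,b)]))
c=load('w17');cv2.imwrite('pics/w17c.png',cv2.resize(c['image'][90:270,240:420,::-1],(540,540),interpolation=cv2.INTER_CUBIC))
for t in ('scene0','s17','side0','d17'):
    c=load(t);P=pts(c);h=cv2.cvtColor(c['image'],cv2.COLOR_RGB2HSV).astype(int)
    m=(abs(h[...,0]-108)<12)&(h[...,1]>150)&(np.hypot(P[...,0]-463,P[...,1]-306)<60);q=P[m&(P[...,2]<175)];print(t,len(q),q.mean(0).round(1),np.percentile(q[:,2],95))
E
```

```text
now [464.3 311.7 263.7] yaw 10.83 F [-0.07  0.29 -0.26] gap 69.7 t 34.4 | shift cm [-0.03  0.01  0.37] turn 0.001
s17 n 708 slope along y 0.0007 along x 0.0006 z 81.2 std 2.11
d17 n 573 slope along y 0.001 along x -0.0023 z 78.3 std 1.56
scene0 895 width 125.7 side0 791 width 110.2 diam [] centre [562.8  74.9]
s17 998 width 115.1 d17 868 width 101.8 diam [] centre [561.3  74.2]
scene0 111 [465.9 308.2 146.2] 157.47799107700246
s17 111 [470.4 308.5 146.9] 158.03119855500472
side0 79 [455.5 301.  144.4] 154.51418507345926
d17 74 [459.5 301.5 144.5] 153.83468211997686
```

View pics/s17c.png

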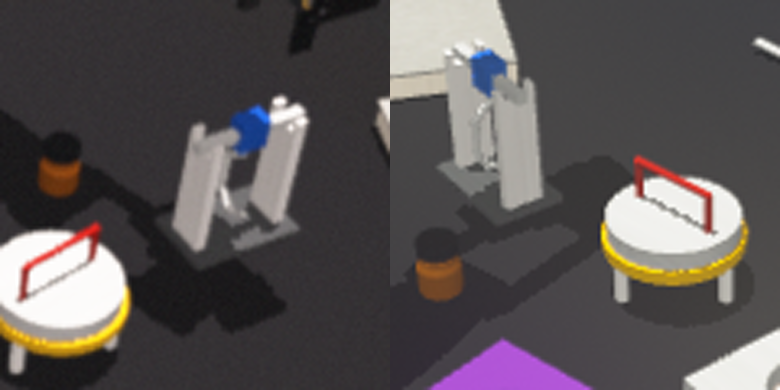

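View pics/w17c.png

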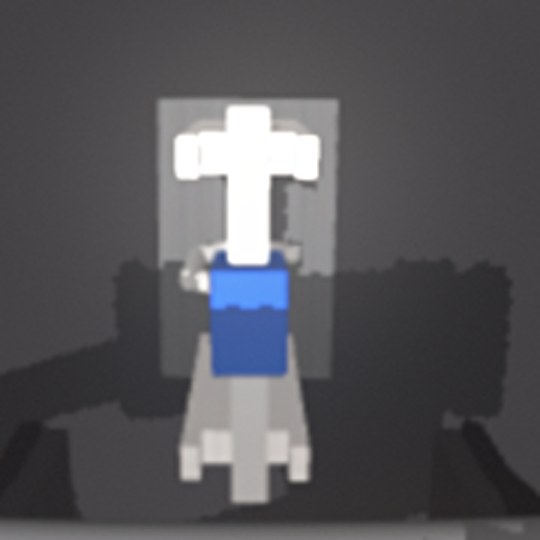

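The lifter lies centred between the ears at its original height. The lid is flat on the ring and within about 2 mm of its centre. Handing in.

```bash
python3 -c "
from h import *
print(finish_job())"
```

```text
the job is handed in; nothing more can be done
None
```

The lid is seated on the yellow cooling stand, the lifter is back in its rack, and I handed the job in at about 34 s of the 72 s allowed. The hand-in gives no verdict.

- **Balance point:** The force at two points on the loop put it at about +11 mm from the middle. Small trial lifts moved that to +12 to 13 mm. The largest lid tilt I measured was about 0.06 rad during a trial lift, and about 0.04 rad while carrying, against the 0.13 limit.
- **Lid:** On the last check it is flat (slope below 0.003 rad), at the right height, and about 1.7 mm from the ring centre.
- **Lifter:** It hangs centred between the ears at its starting height, with the gripper open and well clear above it.
- **Disagreements:**
  - The two fixed cameras differ by 2–3 mm in height, which was already so at the start.
  - My first lid-to-ring offset, about 6 mm, was partly a parallax and mask error. I measured again close to the ring before lowering.
- **Not checked:** I did not measure the crucible, weight and jar again at the end. Nothing was moved near them, and the jar looked undisturbed in the last pictures.

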